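Clip a stone slab on the inspection stage

TASK

Hold the spring clip open by pressing its thumb tab down with one fingertip, and with the other fingertip push the stone slab along its guide, beneath the clip's raised toe, until it is home against the end stop. Then take the hand away so that the clip closes on the slab. Only press and push: do not pick up or lift the slab, and leave the other things around the stage where they are.

Things in the scene. Friction and masses are not known exactly. Their poses are not given: they have to be found in the camera images.
- stage: Camera-microscope stage fixed on the counter: grey plate 20 mm thick. Frame: origin on the counter (z = 0; plate top z = 20 mm), z up; the plate spans x -110 to 160, y -130 to 120 mm. The slab's guide runs along y: two aluminium rails 4 mm high, inner faces at x = 0 and x = -40 mm, from y = 100 mm (open end) to the end stop at y = -18 mm. The slab is pushed towards -y
- guide_end (a point): middle of the end stop's face (looking to the stage's +y), at plate height: x = -20, y = -18, z = 20 mm in the stage's frame; the stop is 6 mm high
- hinge (a point): middle of the clip's hinge axis (along the stage's y), behind the guide's back rail: x = 18, y = 0 in the stage's frame, 3 mm above the plate; two lugs 7 mm high hold it (x 12 to 24, y -12 to 12 mm)
- pillar_top (a point): top of the fixed steel pillar (22 mm diameter, clamp 40 mm wide near its top) at x = 130, y = -100 mm in the stage's frame, 270 mm above the counter. Its boom runs to the stage's -y and carries the camera head, swung aside, at x = 130, y = -250 mm: 63 mm diameter, 150 to 283 mm above the counter
- clip (a joint): spring clip, a steel lever rocking on its hinge: 0 = at rest, toe down; grows as the thumb tab is pressed, up to 0.42 rad. Toe underside above the plate: 5 mm at 0, 10 mm at about 0.19, 11 mm at 0.23, 15 mm at 0.40, so the 10 mm slab passes from about 0.22 on. The press takes under 1 N at first and 5 N fully down; let go, the clip springs back by itself
- thumb_tab (a point): middle of the top face of the thumb tab, a steel plate 26 mm (x) by 54 mm (y), 3 mm thick, moving with the clip. At rest it slopes up away from the hinge at 0.40 rad, this point at x = 43, y = 15, 15 mm above the plate. Pressed by 0.40 rad it is level, top 4.5 mm above the plate; at 0.25 rad about 8.5 mm. The tab spans stage y -12 to 42 mm; a tip may press anywhere on it and slide along it
- toe (a point): underside of the clip's rounded toe (8 mm across, 12 mm wide along the guide), which reaches over the guide: at x = -8, y = 0 in the stage's frame, 5 mm above the plate at rest; moves with the clip. Its arm is 16 mm high above the plate at rest. The slab cannot pass the toe unless the tab is held down
- slab_centre (a point): centre of the polished, banded stone slab, loose, about 50 g: 38 mm across the guide (x), 46 mm along it (y), 10 mm thick; the centre is 5 mm above the plate. It starts flat in the guide, on the +y side of the toe, its axes those of the stage. Home against the stop its centre is at y = 5 mm in the stage's frame and the toe rests on its top
- slab: the same slab; origin at the centre of its underside
- tower: loose amber crystal point standing on the counter, 36 mm across, 85 mm high; origin under its centre
- dish: loose white dish of tumbled stones on the counter, 84 mm across, 28 mm high; origin under its centre
- slice: loose round agate slice lying on the counter, 80 mm across, 8 mm thick; origin under its centre
- loupe: loose folding loupe lying on the stage plate, 58 x 26 mm, 16 mm high; origin under the lens, its case reaches 45 mm to its -x

How it is judged:
On the way, in this order (a step that is already met when the one before it is completed fails the run):
1. a finger holds the clip open, the slab still in front of the toe (value of joint clip above 0.22 rad and contact force between the fingers and clip above 0.3 N and y of slab_centre in the frame of stage above 0.027 m), for 0.1 s.
2. with the clip held open by one finger, the slab is pushed by the other until it is under the toe (value of joint clip above 0.2 rad and contact force between the fingers and clip above 0.3 N and contact force between the fingers and slab above 0.02 N and y of slab_centre in the frame of stage below 0.019 m).
At the end, for the whole second after the job is handed in: The slab lies flat in the guide within 3 mm of the end stop, at rest, and the released clip's toe presses on its top (y of slab_centre in the frame of stage between 0.002 and 0.008 m and z of slab_centre in the frame of stage below 0.027 m and angle between slab's own z axis and vertical below 0.06 rad and contact force between clip and slab above 0.5 N and value of joint clip below 0.25 rad and linear speed of slab below 0.01 m/s); the robot touches nothing.
It fails at once if the slab is lifted off the plate (z of slab_centre in the frame of stage above 0.028 m or angle between slab's own z axis and vertical above 0.25 rad).
It fails at once if another thing is moved from its place or tipped over (distance of any of tower, dish, slice, loupe from where it was at the start of the episode above 0.02 m or angle between tower's own z axis and vertical above 0.4 rad).
It also fails if it takes over 48 s, if anything falls off the work surface, if the arm or the gripper's body presses on something with over 40 N, if the wrist force passes 120 N, or if a joint passes its speed limit or range.

ROBOT

A 6-joint arm with a two-finger parallel gripper is mounted at the origin on the work surface. World frame = base frame: x ahead of the robot, y to its left, z up, the work surface at z = 0. Lengths are in m, angles in rad, forces in N, time in s.
With the tool pointing down it reaches from about 0.325 to 1 m from the base axis. Payload 5.1 kg.
Tool frame: the origin (TCP) lies on the mounting face of the last link; the fingertips stand 173 mm ahead of it and the grasp point (between the pads) lies 155 mm ahead of it (manip.tip_extent is the distance from the TCP to the fingertips, in m); z points along the fingers, y is the direction in which the jaws open and shut (so a half turn about z gives the same grasp; the last joint's range is limited). The gripper opens to 85 mm and grips with 20 to 120 N. Pads are 22 mm wide; open, the fingers measure 114 mm over their backs; the gripper's body (76 mm by 85 mm) begins 54 mm behind the grasp point. The pads swing forward as they close: fully open they stand 13 mm farther back than shut.
Start: joints at [-0.083, 0.124, 1.65, -0, 1.367, -0.083], TCP at [0.65, -0, 0.405] pointing down, gripper open.
Joint ranges: [-2.61, 2.61], [-1.02, 2.33], [0.03, 2.71], [-1.35, 4.49], [0.32, 2.68], [-2.91, 2.91]. Speed limits (rad/s): [2.57, 2.57, 3.14, 3.14, 3.14, 3.14].

INTERFACE

Orientations are given as [roll, pitch, yaw] about the fixed x, y, z axes, in that order (R = Rz(yaw) Ry(pitch) Rx(roll)).
In Python, from station import manip gives the robot as it stands.
- The arm moves only by the tool jog_arm, never from a script. Its argument "increments" is a list that holds one entry, the list of rows, each a list of 7 numbers: the shift along the tool's x, y, z in units of 0.025 m (1.0 is 0.025 m), then the turn, a rotation vector about the tool's x, y, z in units of 5 degrees (1.0 is 5 degrees), then the opening, from 0 (shut) to 1 (fully open). In form: [[[dx, dy, dz, wx, wy, wz, fingers], ...]]. A call has 1 to 8 rows; each row shifts and turns the commanded pose from where the row before left it, along the tool's axes as they then stand; what a row does not reach is not made up. A row lasts 1/10 s, in which the tool goes at most 50 mm and 8.59 degrees, less where a joint would pass 70% of its speed; a pose out of reach is approached as far as the arm can. A call with a number of a shift or a turn outside -1 to 1 is refused whole. A call with a gripper value outside its range is refused whole. The fingers move at their own pace and stop on an object; "grip_force" is the grip in N (left out, the last holds). Time passes only in rows, so rows that do not move let the fingers close. It gives the time, the measured TCP pose, the force and the opening at its end, in the units of the state.
- manip.sense(): the state, without advancing time (a new reading comes with each control period).
- manip.read_camera(name): name is "scene" or "side" or "wrist"; returns the picture (420x560x3 uint8, red, green, blue); there is no depth.
- manip.calibration(name): a dict with "mtx" (3x3 intrinsics, pixels), "view" (4x4, takes a point from world to camera coordinates). Camera axes: x right, y down, z forward; pixel columns grow to the right and rows downward; lengths in m; the calibration is good to about 2 mm. A picture is of the moment at which its call begins: read the wrist's pose just before it. calibration takes no time and is no camera call; for the wrist camera it gives the pose at the moment of the call.
- manip.hand_in(): hands the job in, once; it reports no verdict.
Trained networks look in the newest picture that a camera, given by its name, has taken for a name from the list of things; names that differ only in an ending like _2 or _b are one class to them, and where a whole thing is asked for, a point or a joint stands for the part that bears it (a point fixed in the world has none). Each returns a list of dicts, best first, with "score" (0 to 1); they miss things now and then, are a little off and sometimes report something else, mostly with a low value. They report only what shows in the picture. A call takes as long as a camera call.
- manip.recognise(camera, label): "centre" ([x, y, z] in m, in the coordinates of the camera as it stood for that picture, good to about 4 mm: the middle of the surface that is visible of it).
- manip.landmark_of(camera, label): "centre" ([x, y, z] in m, in the coordinates of the camera as it stood for that picture, good to about 4 mm: a listed point, or the origin of a listed thing).
The state is a dict: "t": time; "joints": joint angles; "qvel": joint speeds; "effort": joint torques, N m; "ee_pos": TCP position; "tool_rot": TCP orientation; "contact_force": force on the tool from outside, world axes, zero at the start; "moment": the same for the moment, N m; "opening": finger opening in m.
Only numpy, scipy, OpenCV 4.12 (cv2) and the standard library are available. Lean on these libraries where they do the work, as an engineer would, in place of code of your own. Each camera call takes 0.05 s, during which the arm holds its last target. There are 200 camera calls.

## Working session

There is one attempt and no reset: what is moved stays moved. The work goes in short steps, Python scripts to look and compute and a tool call to move; the robot and the scene stay as the last step left them, time stands still between calls to the robot, and variables do not carry over. Pictures are saved under pics/ and viewed, about 8 in all and at most 12, crops included, and the job is handed in when it is done.

Besides the shell and the picture viewer there is one more tool, called after "Request:" in YAML: its name, and indented under it one key for each argument. jog_arm: Moves the arm, as the interface text tells. Shifts and turns lie within -1 to 1; 1 stands for 0.025 m of shift or 5 degrees of turn. Its arguments: {"type":"object","properties":{"increments":{"type":"array","items":{"type":"array","items":{"type":"array","items":{"type":"number"}}}},"grip_force":{"type":"number"}},"required":["increments"]}

```bash
ls; mkdir -p pics; cat > h.py <<'E'
from station import manip
import numpy as np, cv2
def look(cam,labels,save=None):
    im=manip.read_camera(cam); V=np.linalg.inv(np.array(manip.calibration(cam)["view"]))
    if save: cv2.imwrite(save,im[:,:,::-1])
    for l in labels:
        r=manip.landmark_of(cam,l)
        for d in r[:2]:
            print(cam,l,round(d["score"],2),np.round((V@np.r_[d["centre"],1])[:3],4))
E
python3 - <<'E'
from h import *
print(manip.sense())
for c in ["scene","side"]:
    look(c,["stage","guide_end","hinge","pillar_top","thumb_tab","toe","slab_centre","loupe","tower","dish","slice"],f"pics/{c}.png")
a=cv2.imread("pics/scene.png");b=cv2.imread("pics/side.png")
cv2.imwrite("pics/both.png",cv2.resize(np.vstack([a,b]),(400,600)))
E
```

```text
pics
{'t': 0.0, 'joints': array([-8.26382245e-02,  1.24524433e-01,  1.65170341e+00, -3.16147612e-05,
        1.36749709e+00, -8.25926998e-02]), 'qvel': array([ 0.00029874,  0.00070757, -0.00114485,  0.00034351, -0.00051665,
        0.00050628]), 'effort': array([ 3.96925461e-04, -4.23608243e+01, -3.65454090e+01,  2.94756808e-05,
        6.89593100e-03,  2.82237529e-06]), 'ee_pos': array([ 6.49745234e-01, -3.59844216e-05,  4.03422734e-01]), 'tool_rot': array([-3.13946509e+00, -1.45065902e-04,  1.57075706e+00]), 'contact_force': array([ 0.45158871, -0.18765363,  0.45471251]), 'moment': array([-0.03553901, -0.00079886,  0.0145879 ]), 'opening': 0.08529440969583044}
scene stage 0.87 [5.218e-01 1.153e-01 2.000e-04]
scene guide_end 0.74 [0.4977 0.1021 0.0175]
scene guide_end 0.67 [0.5032 0.1711 0.0202]
scene pillar_top 0.58 [ 0.6305 -0.0009  0.2703]
scene thumb_tab 0.77 [0.5632 0.1194 0.0355]
scene toe 0.81 [0.5098 0.122  0.0226]
scene slab_centre 0.89 [0.5073 0.1653 0.0231]
scene loupe 0.55 [0.4333 0.0564 0.0179]
scene tower 0.88 [0.5642 0.3241 0.0023]
scene dish 0.57 [0.3491 0.165  0.0008]
scene slice 0.73 [ 0.4596 -0.0701 -0.0021]
side stage 0.59 [ 0.516   0.1186 -0.0025]
side guide_end 0.65 [0.4965 0.1052 0.0204]
side hinge 0.76 [0.5394 0.1128 0.0213]
side pillar_top 0.75 [ 0.6363 -0.0029  0.2705]
side thumb_tab 0.66 [0.5624 0.1161 0.0367]
side toe 0.89 [0.5085 0.1131 0.0278]
side slab_centre 0.57 [0.5049 0.169  0.0249]
side loupe 0.69 [0.4345 0.0518 0.0171]
side tower 0.82 [ 0.5692  0.324  -0.0006]
side dish 0.66 [0.3503 0.1641 0.0044]
side dish 0.66 [0.5162 0.1175 0.0015]
side slice 0.74 [ 0.4647 -0.0664  0.0023]
```

View pics/scene.png

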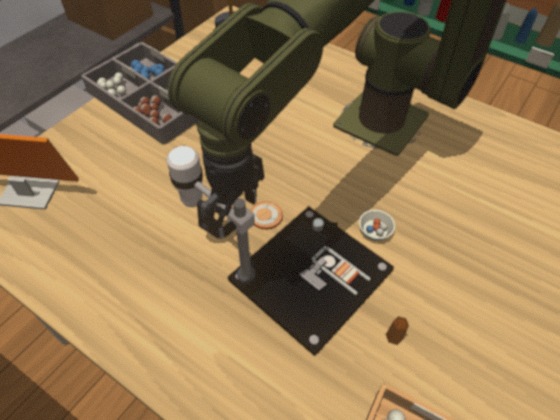

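View pics/side.png

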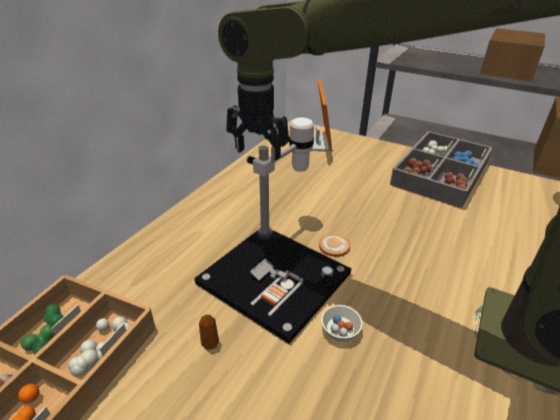

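The pictures show the dark plate (scene about (310,275)), with the banded slab at (345,270) and the tab at (315,280). The pillar top at (240,212) stands between or beside the open fingers, so I go straight up first. Then I move over the stage for a wrist look.

Request:
jog_arm:
  increments:
    - [[0, 0, -1, 0, 0, 0, 1], [0, 0, -1, 0, 0, 0, 1], [0, 0, -1, 0, 0, 0, 1], [0, 0, -1, 0, 0, 0, 1], [0, 0, 0, 0, 0, 0, 1], [1, -0.6, 0, 0, 0, 0, 0.73], [1, -0.6, 0, 0, 0, 0, 0.73], [1, -0.6, 0, 0, 0, 0, 0.73]]

```text
t: 2.0
ee_pos: [0.6044, 0.0755, 0.5032]
tool_rot: [-3.14, -0.0, 1.57]
contact_force: [-0.1, 1.1, 0.4]
opening: 0.0624
```

Request:
jog_arm:
  increments:
    - [[1, -0.6, 0, 0, 0, 0, 0.73], [1, -0.6, 0, 0, 0, 0, 0.73], [1, -0.6, 0, 0, 0, 0, 0.73], [1, -0.8, 0, 0, 0, 0, 0.73], [0, 0, 1, 0, 0, 0, 0.73], [0, 0, 1, 0, 0, 0, 0.73], [0, 0, 1, 0, 0, 0, 0.73], [0, 0, 0, 0, 0, 0, 0.73]]

```text
t: 2.8
ee_pos: [0.5388, 0.1749, 0.4239]
tool_rot: [-3.132, 0.002, 1.571]
contact_force: [-0.2, -0.7, -0.4]
opening: 0.0626
```

```bash
python3 - <<'E'
from h import *
s=manip.sense();print(s["t"],s["ee_pos"],s["tool_rot"],s["opening"],s["contact_force"],manip.tip_extent)
look("wrist",["stage","guide_end","hinge","thumb_tab","toe","slab_centre","loupe"],"pics/w1.png")
E
```

```text
2.8 [0.5388224  0.17485527 0.42389989] [-3.13226522e+00  2.10546582e-03  1.57108897e+00] 0.0625916523854987 [-0.17280351 -0.73243543 -0.42489251] 0.1734
wrist stage 0.64 [0.5225 0.1169 0.0026]
wrist guide_end 0.93 [0.4944 0.1044 0.0228]
wrist hinge 0.96 [0.5405 0.1143 0.0244]
wrist hinge 0.7 [0.5112 0.169  0.0222]
wrist thumb_tab 0.71 [0.5647 0.1199 0.037 ]
wrist toe 0.6 [0.5176 0.1172 0.0236]
wrist toe 0.53 [0.5103 0.1695 0.0225]
wrist slab_centre 0.66 [0.5062 0.1744 0.0252]
wrist loupe 0.6 [0.4382 0.058  0.0229]
```

View pics/w1.png

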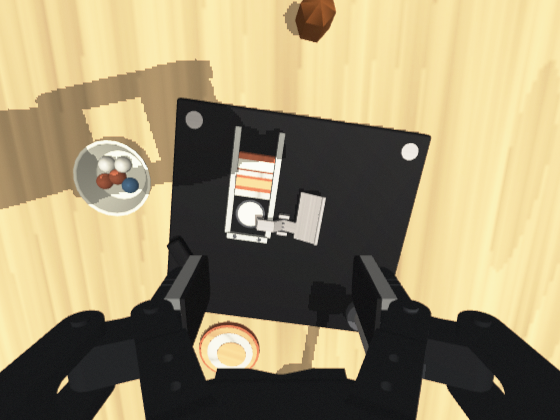

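The wrist view shows the plate corners at about (180,99) and (430,135). The slab covers rows 152–198 near column 256, and the tab is around (311,218). I'll fit the stage pose from the plate edges and check it against the landmarks.

```bash
cat >> h.py <<'E'
def ray(uv,z,c,V):
    Vi=np.linalg.inv(V); d=Vi[:3,:3]@np.linalg.inv(c)@np.r_[uv,1]; o=Vi[:3,3]; return o+d*(z-o[2])/d[2]
def pix(P,c,V):
    p=c@(V@np.r_[P,1])[:3]; return p[:2]/p[2]
def S2W(p,pose):
    x,y,t=pose; c,s=np.cos(t),np.sin(t); return np.r_[x+c*p[0]-s*p[1],y+s*p[0]+c*p[1],p[2]]
E
python3 - <<'E'
from h import *
from scipy.optimize import least_squares
k=manip.calibration("wrist");c=np.array(k["mtx"]);V=np.array(k["view"])
im=cv2.imread("pics/w1.png")
# landmarks averaged
L={(0,0):[(.5218,.1153),(.516,.1186),(.5225,.1169)],(-20,-18):[(.4977,.1021),(.4965,.1052),(.4944,.1044)],(18,0):[(.5394,.1128),(.5405,.1143)],(130,-100):[(.6305,-.0009),(.6363,-.0029)],(43,15):[(.5632,.1194),(.5624,.1161),(.5647,.1199)],(-8,0):[(.5098,.122),(.5085,.1131),(.5176,.1172)]}
P=[(np.r_[a,0]/1e3,b) for a,bs in L.items() for b in bs]
r=least_squares(lambda q:np.ravel([S2W(a,q)[:2]-b for a,b in P]),[.52,.117,-.15],loss="soft_l1",f_scale=.004)
print("landmarks",r.x)
# plate top edges: top (bright->dark) and right/left, from pixels
g=cv2.cvtColor(im,cv2.COLOR_BGR2GRAY).astype(int)
top=[(u,next(v for v in range(70,170) if g[v,u]<60)) for u in range(215,420,10)]
right=[(next(u for u in range(450,340,-1) if g[v,u]<60),v) for v in range(150,245,8)]
left=[(next(u for u in range(150,230) if g[v,u]<45),v) for v in range(110,225,8)]
print(top[::5],right[::4],left[::4])
def res(q):
    o=[]
    Ri=lambda uv:ray(uv,.02,c,V)[:2]
    R=np.array([[np.cos(q[2]),np.sin(q[2])],[-np.sin(q[2]),np.cos(q[2])]])
    for pts,ax,val in((top,1,.12),(right,0,.16),(left,0,-.11)):
        o+=[ (R@(Ri(p)-q[:2]))[ax]-val for p in pts]
    return np.array(o)
r2=least_squares(res,r.x,loss="soft_l1",f_scale=.001);print("edges",r2.x,np.round(r2.fun*1e3,1))
q=r2.x
for n,p in dict(railR=(0,100,24),railL=(-40,100,24),slabB=(-20,70,30),slabF=(-20,24,30),stop=(-20,-18,26),tab=(43,15,35),tabA=(43,42,35),hinge=(18,0,23)).items(): print(n,pix(S2W(np.r_[p]/1e3,q),c,V).round(1))
R=np.array([[np.cos(q[2]),np.sin(q[2])],[-np.sin(q[2]),np.cos(q[2])]])
for uv in[(258,152),(255,197)]: print("slab edge stage",R@(ray(uv,.03,c,V)[:2]-q[:2]))
x0,y0=170,90
cr=cv2.resize(im[100:260,200:350],None,fx=3.7,fy=3.7,interpolation=cv2.INTER_CUBIC);cv2.imwrite("pics/c1.png",cr)
E
```

```text
landmarks [ 0.5198246   0.1162915  -0.16357179]
[(215, 103), (265, 111), (315, 118), (365, 126), (415, 133)] [(426, 150), (418, 182), (409, 214)] [(177, 110), (175, 142), (173, 174), (171, 206)]
edges [ 0.52652143  0.11709008 -0.14574131] [ 0.2 -0.3  0.2 -0.3  0.2 -0.3  0.2 -0.3  0.2 -0.3  0.2 -0.3  0.2 -0.3
  0.2 -0.3  0.2 -0.3  0.2 -0.3  0.2  0.5  0.6  0.7  0.8  0.9 -0.1 -0.
  0.1  0.2  0.3  0.4  0.5 -0.4 -0.9 -0.4  0.1 -0.5  0.  -0.5 -0.  -0.6
 -0.1 -0.6 -0.1 -0.7 -0.1  0.4]
railR [279.7 132.7]
railL [242.3 127.2]
slabB [257.1 158.8]
slabF [251.9 199.9]
stop [247.8 233.9]
tab [307.2 216.7]
tabA [311.3 193.3]
hinge [282.8 222.8]
slab edge stage [-0.01999835  0.07728149]
slab edge stage [-0.0170472   0.02776853]
```

View pics/c1.png

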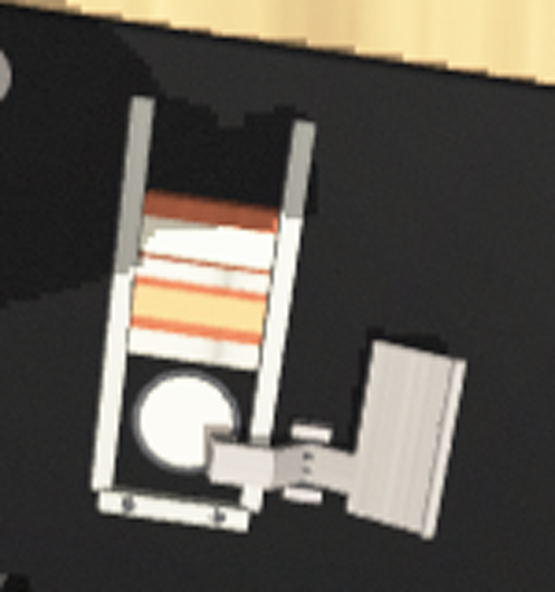

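The stage fit agrees with the picture: origin (0.5265, 0.117), yaw about -8.4°. The slab centre is at stage y of about 50 mm, so its back face is at about 73 mm. Next I turn the hand so one tip stands over the tab and the other behind the slab, with a slight tilt that puts the push tip 3 mm lower.

Request:
jog_arm:
  increments:
    - [[0.1, 0.39, 0, 0, 0, 0, 0.76], [0, 0, 0, 0, 0, 1, 0.76], [0, 0, 0, 0, 0, 1, 0.76], [0, 0, 0, 0, 0, 1, 0.76], [0, 0, 0, 0, 0, 1, 0.76], [0, 0, 0, 0, 0, 1, 0.76], [0, 0, 1, 0, 0, 1, 0.76], [0, 0, 1, 0, 0, 1, 0.76]]

```text
t: 4.0
ee_pos: [0.5507, 0.1776, 0.3807]
tool_rot: [3.139, -0.003, 0.956]
contact_force: [-0.3, 0.9, -0.7]
opening: 0.0649
```

Request:
jog_arm:
  increments:
    - [[0, 0, 1, 0, 0, 1, 0.76], [0, 0, 1, 0, 0, 1, 0.76], [0, 0, 1, 0, 0, 0.9, 0.76], [0, -0.26, 0.5, -0.44, 0, 0, 0.76], [0, 0, 0.5, 0, 0, 0, 0.76], [0, 0, 0.5, 0, 0, 0, 0.76], [0, 0, 0, 0, 0, 0, 0.76], [0, 0, 0, 0, 0, 0, 0.76]]

```text
t: 4.8
ee_pos: [0.5466, 0.1816, 0.2675]
tool_rot: [3.103, -0.0, 0.707]
contact_force: [0.9, -0.1, 1.3]
opening: 0.065
```

```bash
cat >> h.py <<'E'
from scipy.spatial.transform import Rotation as Rn
Q=[.5265,.1171,-.147]
def tips(ext=.1734):
    s=manip.sense();R=Rn.from_euler("xyz",s["tool_rot"]).as_matrix();o=s["opening"]/2+.00725
    c,sn=np.cos(Q[2]),np.sin(Q[2]);W=np.array([[c,sn,0],[-sn,c,0],[0,0,1]])
    print("t",s["t"],"ee",s["ee_pos"].round(4),"rot",s["tool_rot"].round(4),"F",s["contact_force"].round(2),"op",round(s["opening"],4))
    for n,g in(("A",1),("B",-1)):
        p=s["ee_pos"]+R@[0,g*o,ext]; print(n,"stage mm",(W@(p-[Q[0],Q[1],.02])*1e3).round(1))
    return R
E
python3 - <<'E'
from h import *
tips()
look("wrist",["thumb_tab","slab_centre"],"pics/w2.png")
E
```

```text
t 4.8 ee [0.5466 0.1816 0.2675] rot [ 3.1033e+00 -3.0000e-04  7.0670e-01] F [ 0.91 -0.07  1.27] op 0.065
A stage mm [45.4 36.3 75.7]
B stage mm [-14.5  88.5  72.7]
wrist thumb_tab 0.85 [0.5672 0.1233 0.0333]
wrist slab_centre 0.56 [0.5082 0.1751 0.0269]
```

View pics/w2.png

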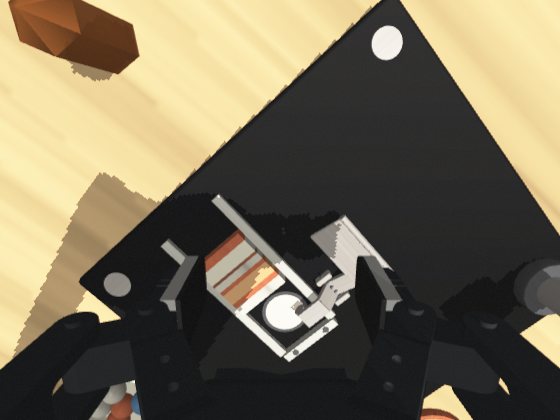

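The picture shows the slab between the rails, back edge around (205,262)–(240,232), front near (250,311)–(283,280), and the tab at (350,245). I'll check the back edge against the push tip.

```bash
python3 - <<'E'
from h import *
k=manip.calibration("wrist");c=np.array(k["mtx"]);V=np.array(k["view"])
W=lambda P:(Rn.from_euler("z",-Q[2]).as_matrix()@(P-[Q[0],Q[1],0])*1e3).round(1)
for n,uv,z in[("bl",(205,262),.03),("br",(240,232),.03),("fl",(250,311),.03),("fr",(283,280),.03),("railend",(218,196),.024),("corner",(392,0),.02),("stopR",(336,322),.026),("stopL",(288,358),.026)]: print(n,W(ray(uv,z,c,V)))
im=cv2.imread("pics/w2.png");cv2.imwrite("pics/c2.png",cv2.resize(im[190:370,140:420],None,fx=2.8,fy=2.8,interpolation=cv2.INTER_CUBIC))
E
```

```text
bl [-36.4  72.6  30. ]
br [-5.6 72.6 30. ]
fl [-39.6  26.2  30. ]
fr [-7.6 28.7 30. ]
railend [-1.2 98.2 24. ]
corner [149.6 115.   20. ]
stopR [ -2.8 -23.3  26. ]
stopL [-47.6 -23.   26. ]
```

View pics/c2.png

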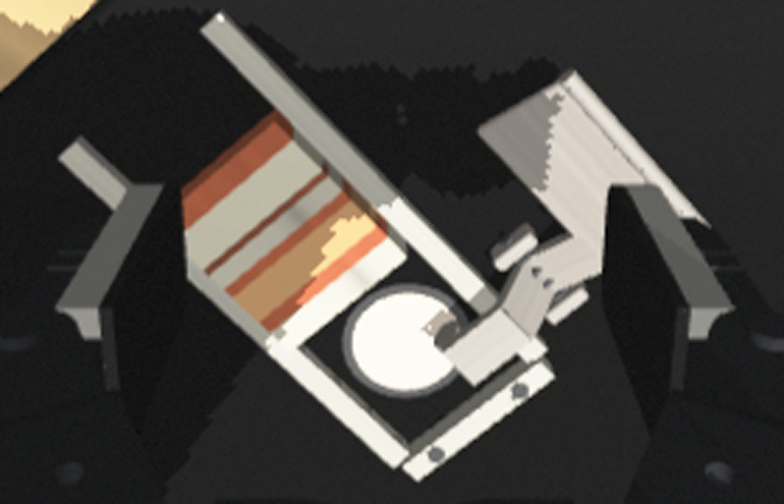

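```bash
python3 - <<'E'
from h import *
k=manip.calibration("wrist");c=np.array(k["mtx"]);V=np.array(k["view"]);print(c[0,0])
s=manip.sense();R=Rn.from_euler("xyz",s["tool_rot"]).as_matrix()
for ext in(.16,.167,.1734):
  for x in(.011,-.011):
    print(ext,x,[(((pix(s["ee_pos"]+R@[x,y,ext],c,V))-[140,190])*2.8).round(0) for y in(-.0325,-.047,.0325,.047)])
print("cam in tool",R.T@(np.linalg.inv(V)[:3,3]-s["ee_pos"]))
E
```

```text
348.19617625060465
0.16 0.011 [array([166., 194.]), array([ 66., 194.]), array([615., 193.]), array([715., 193.])]
0.16 -0.011 [array([176., 327.]), array([ 80., 327.]), array([606., 327.]), array([702., 327.])]
0.167 0.011 [array([176., 174.]), array([ 81., 174.]), array([605., 174.]), array([701., 173.])]
0.167 -0.011 [array([185., 302.]), array([ 93., 303.]), array([597., 302.]), array([689., 302.])]
0.1734 0.011 [array([185., 157.]), array([ 93., 157.]), array([597., 157.]), array([688., 157.])]
0.1734 -0.011 [array([193., 281.]), array([105., 282.]), array([589., 281.]), array([677., 281.])]
cam in tool [0.0717833  0.00051117 0.03082754]
```

The view shows the pads are about 5 mm thick at the tip and reach about 162 mm ahead of the TCP at this opening, so I open to 0.86 to keep the tip spacing. Then I go down to just above the tab.

Request:
jog_arm:
  increments:
    - [[0, -0.05, 0.8, 0, 0, 0, 0.86], [0, -0.05, 0.8, 0, 0, 0, 0.86], [0, 0, 0.8, 0, 0, 0, 0.86], [0, 0, 0.1, 0, 0, 0, 0.86], [0, 0, 0, 0, 0, 0, 0.86], [0, 0, 0, 0, 0, 0, 0.86]]

```text
t: 5.55
ee_pos: [0.5468, 0.1819, 0.2062]
tool_rot: [3.102, -0.002, 0.707]
contact_force: [-0.1, -0.1, 0.5]
opening: 0.0732
```

```bash
sed -i 's/+.00725/+.0025/; s/ext=.1734/ext=.161/' h.py; python3 - <<'E'
from h import *
tips()
look("wrist",["thumb_tab","slab_centre"],"pics/w3.png")
look("side",["slab_centre"],"pics/s3.png")
k=manip.calibration("wrist");c=np.array(k["mtx"]);V=np.array(k["view"])
for n,p in dict(slabBL=(-39,73,30),slabBR=(-1,73,30),tab1=(55,42,38),tab2=(31,42,30)).items(): print(n,pix(S2W(np.r_[p]/1e3,Q),c,V).round(0))
a=cv2.imread("pics/w3.png");b=cv2.imread("pics/s3.png")[200:350,180:370]
b=cv2.resize(b,(420*190//150,420));o=np.hstack([a[:, :],b]);cv2.imwrite("pics/o3.png",cv2.resize(o,(800,int(420*800/o.shape[1]))))
E
```

```text
t 5.55 ee [0.5468 0.1819 0.2062] rot [ 3.1022e+00 -2.1000e-03  7.0690e-01] F [-0.12 -0.07  0.5 ] op 0.0732
A stage mm [45.  37.5 26.9]
B stage mm [-13.9  88.8  23.8]
wrist thumb_tab 0.97 [0.5605 0.1212 0.034 ]
wrist slab_centre 0.73 [0.5075 0.1757 0.0236]
side slab_centre 0.78 [0.5062 0.1674 0.0246]
slabBL [179. 322.]
slabBR [238. 273.]
tab1 [380. 251.]
tab2 [334. 276.]
```

View pics/o3.png

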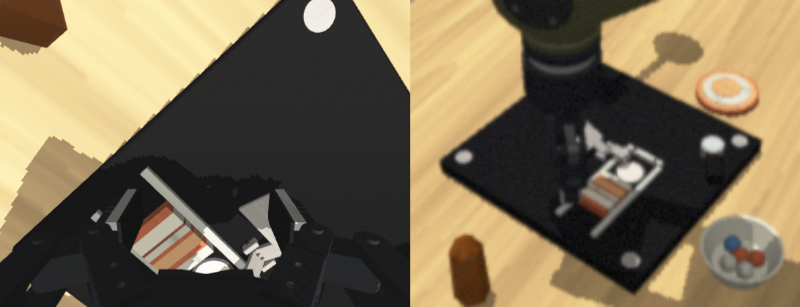

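The left view shows A (right finger) over the tab and B behind the slab, with corners where predicted. Pressing down now in steps.

Request:
jog_arm:
  increments:
    - [[0, 0, 0.2, 0, 0, 0, 0.86], [0, 0, 0.2, 0, 0, 0, 0.86], [0, 0, 0.1, 0, 0, 0, 0.86], [0, 0, 0, 0, 0, 0, 0.86], [0, 0, 0, 0, 0, 0, 0.86]]

```text
t: 6.3
ee_pos: [0.5466, 0.1814, 0.1924]
tool_rot: [3.103, -0.0, 0.707]
contact_force: [0.7, 0.7, 2.8]
opening: 0.0733
```

Request:
jog_arm:
  increments:
    - [[0, 0, 0.1, 0, 0, 0, 0.86], [0, 0, 0.1, 0, 0, 0, 0.86], [0, 0, 0, 0, 0, 0, 0.86], [0, 0, 0, 0, 0, 0, 0.86]]

```text
t: 6.7
ee_pos: [0.5471, 0.1814, 0.1884]
tool_rot: [3.103, -0.001, 0.707]
contact_force: [-0.6, -1.3, 8.8]
opening: 0.0733
```

```bash
python3 - <<'E'
from h import *
for i in range(3):
    tips(); look("wrist",["toe","slab_centre","thumb_tab"],"pics/w4.png")
E
```

```text
t 6.7 ee [0.5471 0.1814 0.1884] rot [ 3.1026e+00 -1.1000e-03  7.0670e-01] F [-0.62 -1.29  8.76] op 0.0733
A stage mm [45.3 36.9  9. ]
B stage mm [-13.7  88.3   6. ]
wrist slab_centre 0.65 [0.5055 0.1744 0.0239]
t 6.9 ee [0.5471 0.1814 0.1884] rot [ 3.1026e+00 -1.2000e-03  7.0680e-01] F [-0.56 -0.36  7.89] op 0.0733
A stage mm [45.3 36.9  9. ]
B stage mm [-13.7  88.3   6. ]
wrist slab_centre 0.64 [0.5053 0.1736 0.0258]
t 7.1 ee [0.5471 0.1813 0.1884] rot [ 3.1025e+00 -1.3000e-03  7.0680e-01] F [ 0.35 -1.3   9.  ] op 0.0736
A stage mm [45.4 36.8  9.1]
B stage mm [-13.8  88.4   6. ]
wrist slab_centre 0.73 [0.5052 0.1757 0.0228]
```

```bash
python3 - <<'E'
from h import *
im=cv2.imread("pics/w4.png");s=manip.read_camera("side")[:,:,::-1]
a=cv2.resize(im[220:400,130:430],(800,480),interpolation=cv2.INTER_CUBIC)[:, :]
b=cv2.resize(s[240:330,230:320],(480,480),interpolation=cv2.INTER_CUBIC)
o=np.hstack([a,b]);cv2.imwrite("pics/o4.png",cv2.resize(o,(800,300)))
E
```

```text
(no output)
```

View pics/o4.png

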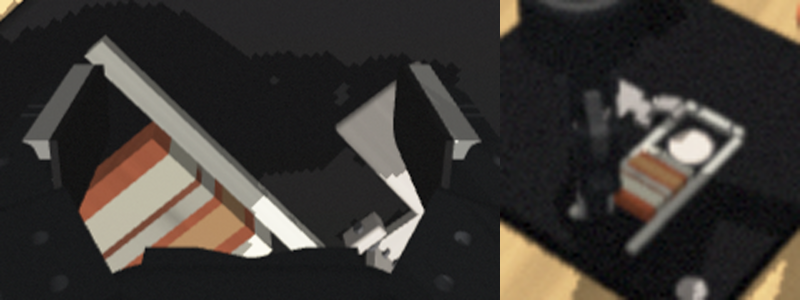

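```bash
python3 - <<'E'
from h import *
tips()
k=manip.calibration("wrist");c=np.array(k["mtx"]);V=np.array(k["view"])
W=lambda P:(Rn.from_euler("z",-Q[2]).as_matrix()@(P-[Q[0],Q[1],0])*1e3).round(1)
f=lambda u,v:(130+u/1.667,220+v/1.667)
for n,uv,z in[("Bcorner",(103,65),.024),("Bcorner_out",(78,65),.024),("Acorner",(411,65),.028),("Aout",(433,65),.028),("rail inner end",(87,55),.024),("rail mid",(172,130),.024),("slab br",(160,122),.03),("slab bl",(80,185),.03),("tab",(337,127),.026)]: print(n,W(ray(f(*uv),z,c,V)))
s=manip.sense();R=Rn.from_euler("xyz",s["tool_rot"]).as_matrix()
for e in(.158,.162,.166): print(e,[((pix(s["ee_pos"]+R@[.011,y,e],c,V)-[130,220])*1.667).round(0) for y in(-.0416,-.0366,.0366)])
print(s["moment"])
E
```

```text
t 7.35 ee [0.5471 0.1813 0.1884] rot [ 3.1026e+00 -1.2000e-03  7.0670e-01] F [-0.99 -0.66  8.33] op 0.0733
A stage mm [45.3 36.9  9. ]
B stage mm [-13.7  88.3   6. ]
Bcorner [-5.2 93.7 24. ]
Bcorner_out [-9.7 97.8 24. ]
Acorner [52.6 43.9 28. ]
Aout [56.6 40.2 28. ]
rail inner end [-6.1 98.2 24. ]
rail mid [-5.1 68.9 24. ]
slab br [-2.8 74.7 30. ]
slab bl [-30.1  75.4  30. ]
tab [27.7 41.6 26. ]
0.158 [array([76., 69.]), array([96., 69.]), array([402.,  69.])]
0.162 [array([80., 62.]), array([100.,  62.]), array([398.,  62.])]
0.166 [array([85., 55.]), array([104.,  55.]), array([394.,  55.])]
[-0.07910868 -0.00555942  0.05531776]
```

The measured rail edge coincides with B's inner corner, so B is probably pressing on the rail and the stage lies about 3 mm farther to -x than I fitted. I lift a little, shift 5 mm towards stage -x and press again.

Request:
jog_arm:
  increments:
    - [[0, 0, -0.3, 0, 0, 0, 0.86], [-0.13, -0.15, 0, 0, 0, 0, 0.86], [0, 0, 0, 0, 0, 0, 0.86], [0, 0, 0.15, 0, 0, 0, 0.86], [0, 0, 0.1, 0, 0, 0, 0.86], [0, 0, 0, 0, 0, 0, 0.86], [0, 0, 0, 0, 0, 0, 0.86]]

```text
t: 8.05
ee_pos: [0.5417, 0.1821, 0.1882]
tool_rot: [3.103, 0.0, 0.707]
contact_force: [0.6, 1.2, 3.2]
opening: 0.0735
```

Request:
jog_arm:
  increments:
    - [[0, 0, 0.05, 0, 0, 0, 0.86], [0, 0, 0.04, 0, 0, 0, 0.86], [0, 0, 0, 0, 0, 0, 0.86], [0, 0, 0, 0, 0, 0, 0.86]]

```text
t: 8.45
ee_pos: [0.5418, 0.182, 0.1866]
tool_rot: [3.103, -0.0, 0.707]
contact_force: [-0.4, 0.9, 5.6]
opening: 0.0737
```

```bash
sed -i 's/Q=\[.5265/Q=[.5235/' h.py; python3 - <<'E'
from h import *
tips();look("wrist",["slab_centre","thumb_tab"],"pics/w5.png"); tips()
E
```

```text
t 8.45 ee [0.5418 0.182  0.1866] rot [ 3.103e+00 -2.000e-04  7.068e-01] F [-0.41  0.9   5.56] op 0.0737
A stage mm [43.  37.   7.3]
B stage mm [-16.3  88.7   4.2]
t 8.6 ee [0.5418 0.182  0.1866] rot [ 3.103e+00 -2.000e-04  7.068e-01] F [-0.7   1.13  7.38] op 0.0734
A stage mm [42.8 37.1  7.2]
B stage mm [-16.2  88.6   4.2]
```

With the rail cleared, the force (about 5–6 N) matches a nearly fully pressed clip. I back off 1 mm and start pushing towards stage -y, turning slightly so that A stays on the tab.

Request:
jog_arm:
  increments:
    - [[0, 0, -0.04, 0, 0, 0, 0.86], [-0.076, 0.064, 0, 0, 0, -0.1, 0.86], [-0.076, 0.064, 0, 0, 0, -0.1, 0.86], [-0.076, 0.064, 0, 0, 0, -0.1, 0.86], [-0.077, 0.063, 0, 0, 0, -0.1, 0.86], [-0.077, 0.063, 0, 0, 0, -0.1, 0.86], [-0.078, 0.062, 0, 0, 0, -0.1, 0.86], [0, 0, 0, 0, 0, 0, 0.86]]

```text
t: 9.4
ee_pos: [0.5392, 0.1669, 0.1873]
tool_rot: [3.103, 0.002, 0.759]
contact_force: [0.4, 2.8, 4.1]
opening: 0.0736
```

```bash
python3 - <<'E'
from h import *
tips();look("wrist",["slab_centre","thumb_tab"],"pics/w6.png");look("side",["slab_centre","toe"],"pics/s6.png");tips()
im=cv2.imread("pics/w6.png");s=cv2.imread("pics/s6.png")
a=cv2.resize(im[220:400,130:430],(800,480),interpolation=cv2.INTER_CUBIC)
b=cv2.resize(s[240:330,230:320],(480,480),interpolation=cv2.INTER_CUBIC)
cv2.imwrite("pics/o6.png",cv2.resize(np.hstack([a,b]),(800,300)))
E
```

```text
t 9.4 ee [0.5392 0.1669 0.1873] rot [3.1033e+00 2.5000e-03 7.5920e-01] F [0.38 2.82 4.15] op 0.0736
A stage mm [43.8 23.2  8. ]
B stage mm [-18.   71.6   4.9]
wrist slab_centre 0.75 [0.5092 0.1629 0.0252]
wrist slab_centre 0.49 [0.5401 0.1133 0.0242]
wrist thumb_tab 0.35 [0.5392 0.1139 0.0212]
side slab_centre 0.77 [0.5049 0.1571 0.0256]
side toe 0.6 [0.5146 0.1133 0.0364]
t 9.7 ee [0.5392 0.167  0.1872] rot [3.1032e+00 3.0000e-03 7.5920e-01] F [0.51 1.14 4.36] op 0.0736
A stage mm [43.7 23.3  7.9]
B stage mm [-18.1  71.7   4.8]
```

View pics/o6.png

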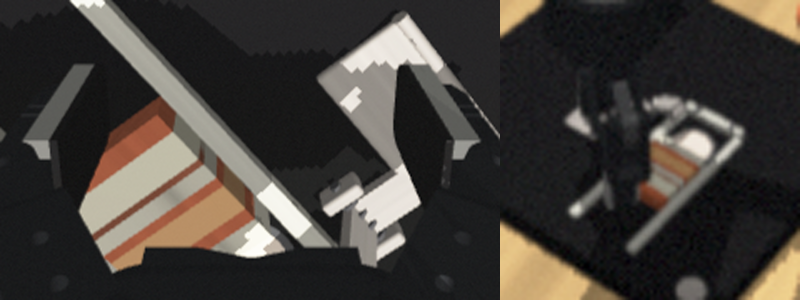

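The slab follows B, and the clip is held open (side view puts the toe about 16 mm above the plate). Continuing the push.

Request:
jog_arm:
  increments:
    - [[-0.073, 0.069, 0, 0, 0, -0.1, 0.86], [-0.073, 0.069, 0, 0, 0, -0.1, 0.86], [-0.074, 0.068, 0, 0, 0, -0.1, 0.86], [-0.074, 0.068, 0, 0, 0, -0.1, 0.86], [-0.075, 0.067, 0, 0, 0, -0.1, 0.86], [-0.075, 0.066, 0, 0, 0, -0.1, 0.86], [-0.076, 0.065, 0, 0, 0, -0.1, 0.86], [-0.076, 0.065, 0, 0, 0, -0.1, 0.86]]

```text
t: 10.5
ee_pos: [0.5383, 0.1469, 0.1879]
tool_rot: [3.104, 0.005, 0.83]
contact_force: [-0.2, 3.3, 3.2]
opening: 0.0735
```

```bash
python3 - <<'E'
from h import *
tips();look("wrist",["slab_centre","thumb_tab"],"pics/w7.png");look("side",["slab_centre","toe"],"pics/s7.png");tips()
im=cv2.imread("pics/w7.png");s=cv2.imread("pics/s7.png")
a=cv2.resize(im[220:400,130:430],(800,480),interpolation=cv2.INTER_CUBIC)
b=cv2.resize(s[240:330,230:320],(480,480),interpolation=cv2.INTER_CUBIC)
cv2.imwrite("pics/o7.png",cv2.resize(np.hstack([a,b]),(800,300)))
E
```

```text
t 10.5 ee [0.5383 0.1469 0.1879] rot [3.1035 0.005  0.8296] F [-0.22  3.3   3.21] op 0.0735
A stage mm [47.4  5.6  8.5]
B stage mm [-17.6  49.5   5.6]
wrist slab_centre 0.77 [0.5034 0.14   0.0251]
wrist thumb_tab 0.88 [0.5674 0.1209 0.0224]
side slab_centre 0.72 [0.5011 0.1374 0.027 ]
side toe 0.36 [0.3543 0.1656 0.0065]
t 10.8 ee [0.5384 0.1469 0.1879] rot [3.1032 0.0055 0.829 ] F [-0.97 -0.41  3.36] op 0.0733
A stage mm [47.4  5.6  8.6]
B stage mm [-17.4  49.4   5.5]
```

View pics/o7.png

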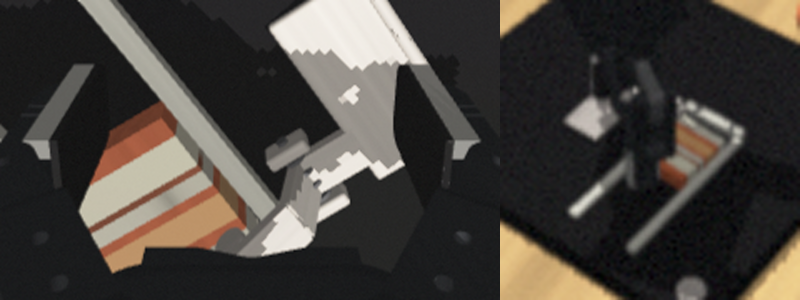

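The slab is now partly under the raised toe (centre y of about 16–19 mm). The last stretch goes to the stop.

Request:
jog_arm:
  increments:
    - [[-0.083, 0.056, 0.02, 0, 0, 0, 0.86], [-0.083, 0.056, 0, 0, 0, 0, 0.86], [-0.083, 0.056, 0, 0, 0, 0, 0.86], [-0.067, 0.045, 0, 0, 0, 0, 0.86], [0, 0, 0, 0, 0, 0, 0.86], [0, 0, 0, 0, 0, 0, 0.86]]

```text
t: 11.4
ee_pos: [0.5371, 0.1376, 0.1878]
tool_rot: [3.103, 0.005, 0.829]
contact_force: [0.8, 1.5, 3.0]
opening: 0.0736
```

Request:
jog_arm:
  increments:
    - [[-0.05, 0.034, 0, 0, 0, 0, 0.86], [0, 0, 0, 0, 0, 0, 0.86], [0, 0, 0, 0, 0, 0, 0.86]]

```text
t: 11.7
ee_pos: [0.5368, 0.1363, 0.1878]
tool_rot: [3.103, 0.005, 0.829]
contact_force: [0.1, 2.4, 2.9]
opening: 0.0737
```

```bash
python3 - <<'E'
from h import *
tips();look("wrist",["slab_centre","thumb_tab"],"pics/w8.png");look("side",["slab_centre","guide_end"],"pics/s8.png");tips()
E
```

```text
t 11.7 ee [0.5368 0.1363 0.1878] rot [3.1034 0.0047 0.829 ] F [0.07 2.41 2.9 ] op 0.0737
A stage mm [47.6 -5.2  8.4]
B stage mm [-17.5  38.8   5.4]
wrist slab_centre 0.75 [0.4992 0.1301 0.0248]
wrist slab_centre 0.56 [0.5182 0.118  0.0282]
wrist thumb_tab 0.86 [0.5648 0.1223 0.0262]
side slab_centre 0.58 [0.4986 0.1257 0.0256]
side guide_end 0.78 [0.4965 0.1026 0.022 ]
t 12.0 ee [0.5368 0.1363 0.1878] rot [3.1034 0.0047 0.829 ] F [0.72 1.87 2.96] op 0.0736
A stage mm [47.6 -5.2  8.4]
B stage mm [-17.5  38.9   5.4]
```

Request:
jog_arm:
  increments:
    - [[-0.05, 0.034, 0, 0, 0, -0.05, 0.86], [0, 0, 0, 0, 0, 0, 0.86], [0, 0, 0, 0, 0, 0, 0.86]]

```text
t: 12.3
ee_pos: [0.5365, 0.135, 0.1878]
tool_rot: [3.104, 0.004, 0.833]
contact_force: [0.5, 5.2, 4.1]
opening: 0.0737
```

Request:
jog_arm:
  increments:
    - [[-0.05, 0.034, 0, 0, 0, -0.1, 0.86], [0, 0, 0, 0, 0, 0, 0.86], [0, 0, 0, 0, 0, 0, 0.86]]

```text
t: 12.6
ee_pos: [0.5362, 0.1342, 0.188]
tool_rot: [3.106, 0.003, 0.841]
contact_force: [-0.7, 9.4, 4.2]
opening: 0.0733
```

```bash
python3 - <<'E'
from h import *
tips();look("wrist",["slab_centre","thumb_tab"],"pics/w9.png");look("scene",["slab_centre","guide_end"],"pics/s9.png");tips()
im=cv2.imread("pics/w9.png");s=cv2.imread("pics/s8.png")
a=cv2.resize(im[220:400,130:430],(800,480),interpolation=cv2.INTER_CUBIC)
s=manip.read_camera("side")[:,:,::-1]
b=cv2.resize(s[240:330,230:320],(480,480),interpolation=cv2.INTER_CUBIC)
cv2.imwrite("pics/o9.png",cv2.resize(np.hstack([a,b]),(800,300)))
E
```

```text
t 12.6 ee [0.5362 0.1342 0.188 ] rot [3.1056e+00 2.9000e-03 8.4050e-01] F [-0.7   9.44  4.16] op 0.0733
A stage mm [47.3 -6.3  8.5]
B stage mm [-18.   36.8   5.7]
wrist slab_centre 0.6 [0.498  0.1272 0.026 ]
wrist thumb_tab 0.84 [0.5684 0.1225 0.0228]
scene slab_centre 0.47 [0.4986 0.1226 0.0229]
scene guide_end 0.89 [0.4952 0.1004 0.0143]
t 12.9 ee [0.5362 0.1342 0.1879] rot [3.1055e+00 3.0000e-03 8.4060e-01] F [-0.58  8.32  4.56] op 0.0733
A stage mm [47.3 -6.4  8.5]
B stage mm [-18.   36.8   5.6]
```

View pics/o9.png

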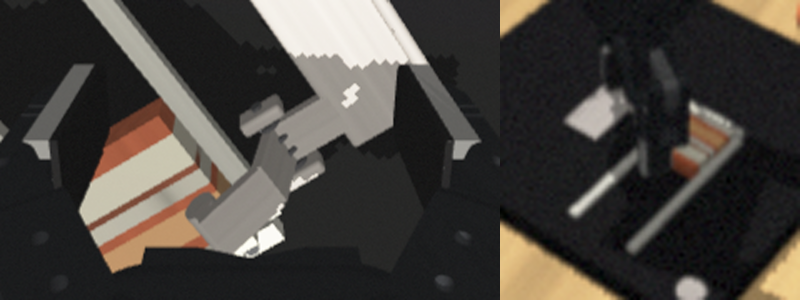

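The wrist force rose to about 9 N along the guide, so the slab is against the stop. I back off 4 mm and then lift away.

Request:
jog_arm:
  increments:
    - [[0.08, -0.05, 0, 0, 0, 0, 0.86], [0.08, -0.05, 0, 0, 0, 0, 0.86], [0, 0, 0, 0, 0, 0, 0.86], [0, 0, -0.2, 0, 0, 0, 0.86], [0, 0, -0.4, 0, 0, 0, 0.86], [0, 0, -0.8, 0, 0, 0, 0.86], [0, 0, -1, 0, 0, 0, 0.86], [0, 0, -1, 0, 0, 0, 0.86]]

```text
t: 13.75
ee_pos: [0.5345, 0.1404, 0.2733]
tool_rot: [3.105, 0.006, 0.842]
contact_force: [0.7, 0.0, -0.5]
opening: 0.0734
```

Request:
jog_arm:
  increments:
    - [[0.8, 0, -1, 0, 0, 0, 0.86], [0.8, 0, -1, 0, 0, 0, 0.86], [0.8, 0, -0.5, 0, 0, 0, 0.86], [0, 0, 0, 0, 0, 0, 0.86], [0, 0, 0, 0, 0, 0, 0.86]]

```text
t: 14.25
ee_pos: [0.573, 0.1871, 0.3345]
tool_rot: [3.104, 0.006, 0.843]
contact_force: [-1.1, 0.2, -1.1]
opening: 0.0734
```

```bash
python3 - <<'E'
from h import *
tips()
look("side",["slab_centre","guide_end","toe","thumb_tab","tower","dish","slice","loupe"],"pics/s10.png");look("wrist",["slab_centre","guide_end","toe","thumb_tab"],"pics/w10.png")
im=cv2.imread("pics/w10.png");s=cv2.imread("pics/s10.png")
b=cv2.resize(s[230:330,220:320],(420,420),interpolation=cv2.INTER_CUBIC)
o=np.hstack([im,b]);cv2.imwrite("pics/o10.png",cv2.resize(o,(800,343)))
E
```

```text
t 14.25 ee [0.573  0.1871 0.3345] rot [3.1042 0.006  0.8426] F [-1.1   0.22 -1.06] op 0.0734
A stage mm [ 76.   50.8 155.1]
B stage mm [ 10.5  93.8 152.2]
side slab_centre 0.59 [0.4967 0.1195 0.0259]
side guide_end 0.58 [0.497  0.1039 0.0212]
side toe 0.75 [0.5401 0.116  0.0249]
side toe 0.58 [0.5081 0.1147 0.0301]
side thumb_tab 0.59 [0.5671 0.1196 0.0334]
side tower 0.95 [ 5.681e-01  3.207e-01 -1.000e-04]
side dish 0.55 [0.354  0.1666 0.0066]
side slice 0.82 [ 0.4681 -0.0686 -0.0006]
side loupe 0.45 [0.4341 0.0527 0.0174]
wrist slab_centre 0.6 [0.5013 0.1284 0.0227]
wrist guide_end 0.63 [0.4948 0.1026 0.0212]
```

View pics/o10.png

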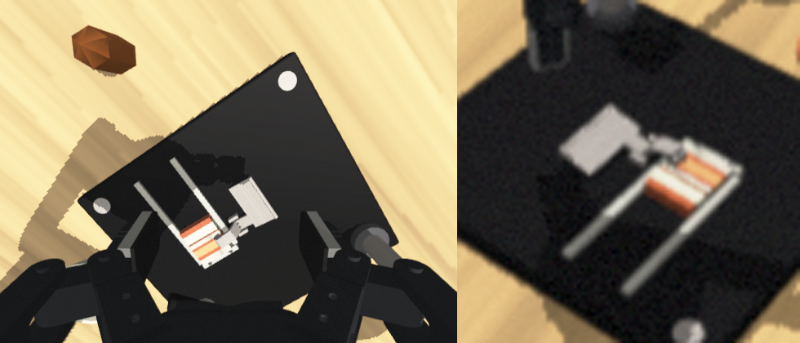

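```bash
python3 - <<'E'
from h import *
im=cv2.imread("pics/w10.png");k=manip.calibration("wrist");c=np.array(k["mtx"]);V=np.array(k["view"])
for X in(-28,-20):
  print(X,[(y,*im[tuple(pix(S2W(np.r_[X,y,30]/1e3,Q),c,V).round().astype(int)[::-1])][::-1].tolist()) for y in range(44,-30,-3)])
E
```

```text
-28 [(44, 35, 35, 34), (41, 34, 34, 35), (38, 34, 35, 35), (35, 34, 34, 34), (32, 60, 43, 37), (29, 98, 55, 39), (26, 243, 143, 102), (23, 242, 144, 102), (20, 252, 252, 245), (17, 252, 252, 245), (14, 252, 252, 245), (11, 210, 155, 126), (8, 250, 248, 240), (5, 248, 231, 210), (2, 249, 204, 143), (-1, 252, 227, 163), (-4, 251, 226, 162), (-7, 248, 192, 135), (-10, 243, 145, 103), (-13, 250, 248, 240), (-16, 250, 248, 240), (-19, 244, 242, 234), (-22, 201, 199, 186), (-25, 35, 35, 35), (-28, 36, 36, 36)]
-20 [(44, 35, 36, 35), (41, 35, 35, 35), (38, 36, 36, 36), (35, 34, 34, 34), (32, 60, 43, 37), (29, 103, 58, 42), (26, 241, 143, 101), (23, 241, 146, 105), (20, 252, 252, 245), (17, 252, 252, 245), (14, 252, 252, 245), (11, 191, 120, 92), (8, 244, 242, 230), (5, 242, 198, 169), (2, 241, 145, 103), (-1, 252, 227, 163), (-4, 252, 227, 163), (-7, 247, 183, 129), (-10, 240, 142, 101), (-13, 243, 241, 229), (-16, 244, 242, 229), (-19, 244, 243, 235), (-22, 199, 198, 185), (-25, 37, 35, 35), (-28, 36, 37, 37)]
```

The slab's top back edge is at y of about 27.5 mm (28 expected at home), with no gap at the stop.

```bash
python3 -c "
from station import manip
print(manip.hand_in(), manip.sense()['t'])"
```

```text
the job is handed in; nothing more can be done
the job is handed in; nothing more can be done
```

I pressed the thumb tab with one fingertip, pushed the slab under the raised toe to the end stop with the other, then backed off 4 mm and lifted the hand clear. The job was handed in soon after 14 s; no verdict is reported.

**Last checks:**
- **Slab home:** the wrist force along the guide rose to about 9 N at the stop. Afterwards the slab's top back edge measured y ≈ 27.5 mm against 28 mm expected, with no gap at the stop in the picture.
- **Clip closed:** after release the toe lies over the slab in the picture. I had no direct reading of the toe's force on the slab.
- **Other things:** in the final side view the tower, dish, slice and loupe were within a few mm of where they started.

**What disagreed or went wrong:**
- **Landmark readings:** the last slab-centre readings differed by several mm, with a wrist reading of about y = 8 mm and a side reading nearer -2 mm. I relied on the edge measurement and the force instead.
- **First press:** the pushing fingertip landed on the guide rail, at about 9 N. I lifted, shifted 5 mm and pressed again before pushing.

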